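# Start the chocolate melter: lid on, heat wheel to the green mark

## Task

Put the loose lid level on the pot of the chocolate melter, setting it down rather than dropping it, and let go of it. Then reach in at a slant to the sloping front panel, which the melter overhangs, and roll the edge of the knurled heat wheel upwards with a fingertip or the closed fingers, click by click, until its white line rests opposite the green mark, one click short of its top stop. Leave the can, the jar and the bowl where they are.

Things in the scene. Friction and masses are not known exactly. Their poses are not given: they have to be found in the camera images.
- lid: loose round metal lid, 0.25 kg: flange 146 mm across, 6 mm thick; under it a plug 116 mm across, 12 mm deep; on top a round black knob. Origin at the centre of the plug's underside, z up; it starts level, standing on its plug on the worktop.
- lid_knob (a point): centre of the lid's knob, an upright cylinder 32 mm across and 28 mm tall, to be pinched. On the lid's axis, 42 mm above the plug's underside; the knob's underside is 10 mm above the flange's upper face. With the lid seated it is 30 mm above pot_mouth.
- melter: white chocolate melter with steel top, fixed to the worktop, turned so that its front looks roughly to the robot's left: -x to its front (console and wheel), y along the front, z up. Origin on the worktop under the pot's centre. The top is 170 mm high and reaches 95 mm to the front, 85 mm to the back, 95 mm to each side.
- pot_mouth (a point): centre of the round pot opening, level with the melter's top. The opening is 122 mm across and 50 mm deep: the lid's plug enters with 3 mm of play all round and its flange rests on the top. Only chocolate chunks lie low inside.
- console: sloping steel control panel on the melter's front, fixed, 140 mm wide. Origin on its surface below the wheel's crown, 62 mm high; z points out of it (35 degrees from vertical, towards the front), x up the slope, y level. 67 mm of panel below the wheel; above it the melter's wall and overhanging top, so a gripper pointing straight down does not fit: come in along the panel's normal.
- wheel_crown (a point): fixed point on the outermost line of the wheel's rim, mid width, 12 mm out from the console's origin along its z, 106 mm in front of the pot's axis; same axes as the console: the rim must travel along +x. Black knurled wheel 56 mm across, 14 mm wide, level axle along y, between two fixed grey cheeks 8 mm wide, 3.5 mm lower than the rim.
- heat_wheel (a joint): wheel's turn, rad, growing as the rim rolls up the slope. Seven clicks 0.279 apart (7.8 mm of rim): 0 (bottom stop) to 1.676 (top stop); starts on one of the lowest three; let go, it settles in the nearest click. A tip pressed on with 3-6 N drives it. White line on rim; marks on cheeks, the green (sixth) is 1.396. Line is at the crown at 0.838.
- can_red: bystander: tin can with red label, 72 mm across, 110 mm tall, behind the melter; origin at the centre of its underside
- jar_green: bystander: jar with green label and white cap, 66 mm across, 100 mm tall, behind the melter; origin at the centre of its underside
- bowl: bystander: steel bowl, 120 mm across, 60 mm tall, beyond the lid; origin at the centre of its underside
Not all that is in view belongs to the job. What is shaped like the lid but orange or turquoise is not meant.

How it is judged:
By the outcome, as a careful person would: the job done as asked, in the order asked, and still so for the second after the job is handed in, with the robot touching nothing.
It also fails if it takes over 67 s, if anything falls off the work surface, if the arm or the gripper's body presses on something with over 40 N, if the wrist force passes 120 N, or if a joint passes its speed limit or range.

## Robot

A 7-joint arm with a two-finger parallel gripper is mounted at the origin on the work surface. World frame = base frame: x ahead of the robot, y to its left, z up, the work surface at z = 0. Lengths are in m, angles in degrees, forces in N, time in s.
With the tool pointing down it reaches from about 0.425 to 0.875 m from the base axis. Payload 4.7 kg.
Tool frame: the origin (TCP) lies on the mounting face of the last link; the fingertips stand 182 mm ahead of it and the grasp point (between the pads) lies 164 mm ahead of it; z points along the fingers, y is the line along which they close (so a half turn about z gives the same grasp; the last joint's range is limited). The gripper opens to 87 mm and grips with 3 to 60 N. Pads are 19 mm wide; open, the fingers measure 117 mm over their backs; the gripper's body (75 mm by 190 mm) begins 51 mm behind the grasp point.
Start: joints at [-68.463, 18.392, -4.016, 83.108, 1.295, 78.541, -3.26], TCP at [0.23, 0.608, 0.405] pointing down, gripper open.
Joint ranges: [-163.93, 163.93], [-17.29, 119.83], [-79.2, 71.16], [3.27, 140.29], [-89.18, 269.18], [5.43, 117.66], [-154.24, 154.24]. Speed limits (degrees/s): [147.25, 147.25, 180, 180, 180, 180, 180].

## Interface

Orientations are given as [roll, pitch, yaw] about the fixed x, y, z axes, in that order (R = Rz(yaw) Ry(pitch) Rx(roll)).
In Python, from cell import env gives the robot as it stands.
- The arm moves only by the tool servo_tool, never from a script. Its argument "plan" is a list of rows, each an object with "xyz": the shift along the tool's x, y, z in cm, a list of three; "twist": the turn, a rotation vector about the tool's x, y, z in degrees, a list of three; "jaw": the closure, from 0 (fully open) to 1 (shut). In form: [{"xyz": [x, y, z], "twist": [wx, wy, wz], "jaw": jaw}, ...]. A call has 1 to 10 rows; each row is the pose to reach, as a shift and turn from the pose commanded when the call began, along the tool's axes at that moment; what a row does not reach only later rows make up. A row lasts 1/12 s, in which the tool goes at most 41.7 mm and 7.16 degrees, less where a joint would pass 70% of its speed; a pose out of reach is approached as far as the arm can. A call with a gripper value outside its range is refused whole. The fingers move at their own pace and stop on an object; "newtons" is the grip in N (left out, the last holds). Time passes only in rows, so rows that repeat a pose let the fingers close. It gives the time, the measured TCP pose, the force, the opening and the grip force at its end, in the units of the state.
- env.get_obs(): the state, without advancing time (a new reading comes with each control period).
- env.read_camera(name): name is "scene" or "top"; returns a dict with "img" (420x560x3 uint8, red, green, blue), "camera_matrix" (3x3 intrinsics, pixels), "k1" (the pictures are not rectified: a ray, as slopes to the right and down, at radius r is drawn at 1 + k1 r^2 times it, then the intrinsics apply), "R" (3x3) and "t" (3): a world point X has camera coordinates R X + t. Camera axes: x right, y down, z forward; pixel columns grow to the right and rows downward; lengths in m; the calibration is good to about 2 mm. A picture is of the moment at which its call begins. There is no depth.
- env.sign_off(): hands the job in; it is judged then, once.
The state is a dict: "time_s": time; "qpos": joint angles; "joint_velocities": joint speeds; "effort": joint torques, N m; "tool_pos": TCP position; "tool_rot": TCP orientation; "force": force on the tool from outside, world axes, zero at the start; "wrist_torque": the same for the moment, N m; "grip_width": finger opening in m; "grasp_force": force on a finger pad.
Only numpy, scipy, OpenCV 4.12 (cv2) and the standard library are available. Lean on these libraries where they do the work, as an engineer would, in place of code of your own. Each camera call takes 0.05 s, during which the arm holds its last target. There are 200 camera calls.

## Working session

There is one attempt and no reset: what is moved stays moved. The work goes in short steps, Python scripts to look and compute and a tool call to move; the robot and the scene stay as the last step left them, time stands still between calls to the robot, and variables do not carry over. Pictures are saved under pics/ and viewed, at most 10 in all, crops included, and the job is handed in when it is done.

Besides the shell and the picture viewer there is one more tool, called after "Emit:" as name([rows], argument=value, ...), one row to a line, values as JSON. servo_tool: Moves the arm, as the interface text tells. Its arguments: {"type":"object","properties":{"plan":{"type":"array","items":{"type":"object","properties":{"xyz":{"type":"array","items":{"type":"number"}},"twist":{"type":"array","items":{"type":"number"}},"jaw":{"type":"number"}}}},"newtons":{"type":"number"}},"required":["plan"]}

```bash
mkdir -p pics; ls; cat > h.py <<'E'
import numpy as np, cv2
from cell import env
from scipy.spatial.transform import Rotation as Ro
def ray(c,u,v):
    K=np.array(c["camera_matrix"]);k=c["k1"]
    d=np.array([(u-K[0,2])/K[0,0],(v-K[1,2])/K[1,1]]);s=d.copy()
    for _ in range(30): s=d/(1+k*(s@s))
    R=np.array(c["R"]);t=np.array(c["t"])
    r=R.T@np.array([s[0],s[1],1]);return -R.T@t,r
def onplane(c,u,v,z):
    o,r=ray(c,u,v);return o+r*(z-o[2])/r[2]
def proj(c,X):
    p=np.array(c["R"])@np.array(X)+np.array(c["t"]);s=p[:2]/p[2];s=s*(1+c["k1"]*(s@s))
    K=np.array(c["camera_matrix"]);return K[0,0]*s[0]+K[0,2],K[1,1]*s[1]+K[1,2]
def tri(c1,p1,c2,p2):
    A=[];b=[]
    M=np.zeros((3,3));v=np.zeros(3)
    for c,p in((c1,p1),(c2,p2)):
        o,r=ray(c,*p);r/=np.linalg.norm(r);P=np.eye(3)-np.outer(r,r);M+=P;v+=P@o
    return np.linalg.solve(M,v)
E
python3 - <<'E'
from h import *
o=env.get_obs();print({k:np.round(v,3).tolist() for k,v in o.items()})
for n in("scene","top"):
    c=env.read_camera(n);cv2.imwrite(f"pics/{n}0.png",c["img"][:,:,::-1]);print(n,-np.array(c["R"]).T@c["t"],np.array(c["R"])[2],c["camera_matrix"],c["k1"])
E
```

```text
pics
{'time_s': 0.0, 'qpos': [-68.461, 18.439, -4.016, 83.176, 1.296, 78.538, -3.26], 'joint_velocities': [-0.076, 0.04, 0.019, -0.045, 0.022, -0.018, 0.028], 'effort': [0.001, -49.128, -0.403, -31.252, -0.064, 0.044, 0.0], 'tool_pos': [0.23, 0.608, 0.404], 'tool_rot': [-179.892, 0.006, 159.271], 'force': [-0.24, 0.161, 1.073], 'wrist_torque': [0.012, 0.08, -0.027], 'grasp_force': 0.0, 'grip_width': 0.087}
scene [ 1.06746593 -0.13109668  1.10069814] [-0.49519651  0.15005421 -0.85572434] [[451.6539568    0.         285.81723304]
 [  0.         451.6539568  205.19225117]
 [  0.           0.           1.        ]] -0.030464416969544623
top [0.39740478 0.04549117 1.4297984 ] [ 0.07193426 -0.01472531 -0.99730067] [[502.25877445   0.         285.36157798]
 [  0.         502.25877445 209.70898883]
 [  0.           0.           1.        ]] -0.10178094282398839
```

View pics/scene0.png

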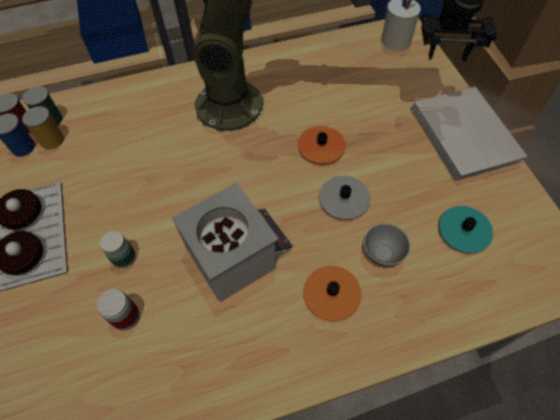

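View pics/top0.png

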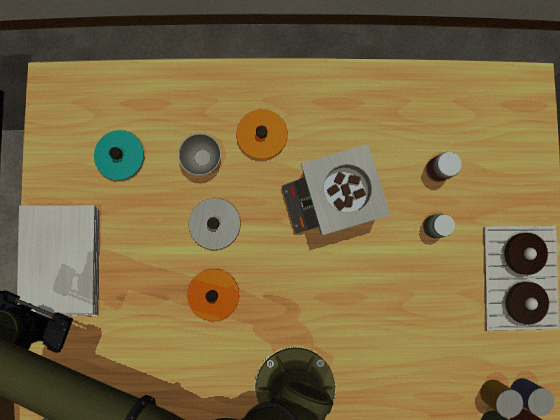

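The top view shows the grey lid at about (214,223), the pot mouth at (346,189) and the console with its wheel at (302,204). The scene view shows the lid at (345,197), the pot at (223,230) and the console at about (275,235). Next I'll measure these.

```bash
python3 - <<'E'
from h import *
C={n:env.read_camera(n) for n in("scene","top")}
def comp(img,mask,uv):
    n,l,s,ce=cv2.connectedComponentsWithStats(mask.astype(np.uint8)); L=np.where(mask)
    i=np.argmin((L[1]-uv[0])**2+(L[0]-uv[1])**2); k=l[L[0][i],L[1][i]]
    m=(l==k).astype(np.uint8);ct=max(cv2.findContours(m,0,2)[0],key=cv2.contourArea);return m,ct,ce[k],s[k]
seed={"scene":dict(lid=(335,203),knob=(346,192)),"top":dict(lid=(200,223),knob=(213,223))}
kp={}
for n,c in C.items():
    hsv=cv2.cvtColor(c["img"],cv2.COLOR_RGB2HSV);g=(hsv[...,1]<70)&(hsv[...,2]>60)
    _,ct,ce,s=comp(c["img"],g,seed[n]["lid"]);e=cv2.fitEllipse(cv2.convexHull(ct));print(n,"lid",e,onplane(c,*e[0],0.018),s)
    _,ct,ce,s=comp(c["img"],hsv[...,2]<60,seed[n]["knob"]);kp[n]=ce;print(" knob",ce,s,onplane(c,*ce,.049))
    if n=="top":
        m,ct,ce,s=comp(c["img"],g,(320,220));h=cv2.convexHull(ct)
        print("melt",s,cv2.minAreaRect(h));b=cv2.boxPoints(cv2.minAreaRect(h))
        for p in b: print(p,onplane(c,*p,.17))
print("tri",tri(C["scene"],kp["scene"],C["top"],kp["top"]))
t=C["top"]["img"];cr=np.hstack([cv2.resize(t[140:260,270:400],None,fx=3.1,fy=3.1,interpolation=2),cv2.resize(C["scene"]["img"][180:300,170:300],None,fx=3.0,fy=3.1,interpolation=2)])
cv2.imwrite("pics/c1.png",cr[:,:,::-1]);print(cr.shape)
E
```

```text
scene lid ((344.1549377441406, 197.05999755859375), (43.600120544433594, 51.20766067504883), 100.45790100097656) [0.46612461 0.22399883 0.018     ] [ 319  176   51   44 1633]
 knob [344.96124031 191.69767442] [340 185  11  14 129] [0.46767295 0.22239027 0.049     ]
top lid ((214.05670166015625, 223.30555725097656), (50.837982177734375, 51.291954040527344), 48.37167739868164) [0.46162031 0.22544315 0.018     ] [ 189  198   51   52 1952]
 knob [212.84347826 222.96521739] [207 217  13  12 115] [0.46115844 0.22484206 0.049     ]
melt [ 301  144   89   91 4626] ((345.0848693847656, 189.04718017578125), (75.13621520996094, 71.5648422241211), 74.05460357666016)
[300.35846 162.75473] [ 0.60750662 -0.01170284  0.17      ]
[369.1698  143.09436] [ 0.65830762 -0.18828583  0.17      ]
[389.81128 215.33963] [ 0.47301257 -0.23752476  0.17      ]
[320.99994 235.     ] [ 0.42428942 -0.06228776  0.17      ]
tri [0.46161064 0.2261071  0.03831704]
(372, 793, 3)
```

View pics/c1.png

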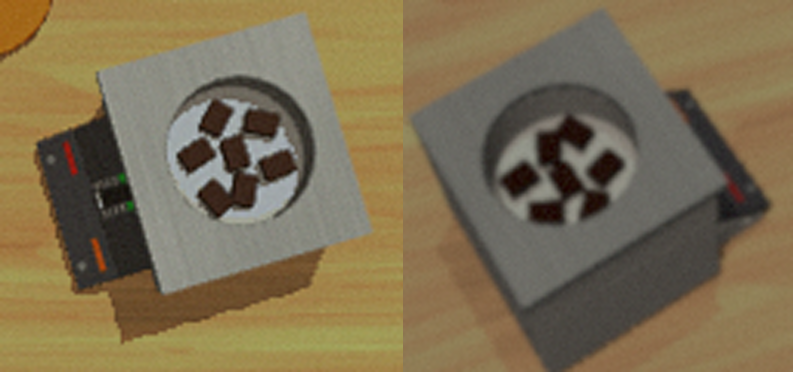

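Lid is at about (0.462, 0.2255), the melter's yaw is about -74.3° and the pot centre is about (0.542, -0.130). I'll write a helper that works out shifts in tool axes, then move over the lid with yaw 106, which also suits the wheel later.

```bash
cat >> h.py <<'E'
def Rt(rpy): return Ro.from_euler("xyz",rpy,degrees=True)
def go(xyz,rpy,cmd=None):
    o=env.get_obs(); p,r=cmd if cmd else (o["tool_pos"],o["tool_rot"])
    R=Rt(r);d=R.inv().apply(np.array(xyz)-p)*100;w=(R.inv()*Rt(rpy)).as_rotvec(degrees=True)
    print("xyz cm",d.round(2),"twist",w.round(2),"dist",np.linalg.norm(d).round(1))
E
python3 - <<'E'
from h import *
c=env.read_camera("top");print("pot",onplane(c,347.4,188.4,.17))
c=env.read_camera("scene");print("pot",onplane(c,222.7,229.4,.17))
go([.462,.2255,.27],[180,0,106],([.23,.608,.405],[180,0,159.27]))
E
```

```text
pot [ 0.54178707 -0.13044472  0.17      ]
pot [ 0.54646976 -0.12828683  0.17      ]
xyz cm [-35.24 -27.56  13.5 ] twist [-0.   -0.   53.27] dist 46.7
```

Emit:
servo_tool([
  {"xyz": [-3.5, -2.75, 1.3], "twist": [0, 0, 5.3], "jaw": 0.3},
  {"xyz": [-7, -5.5, 2.7], "twist": [0, 0, 10.6], "jaw": 0.3},
  {"xyz": [-10.5, -8.3, 4], "twist": [0, 0, 16], "jaw": 0.3},
  {"xyz": [-14, -11, 5.4], "twist": [0, 0, 21.3], "jaw": 0.3},
  {"xyz": [-17.5, -13.8, 6.7], "twist": [0, 0, 26.6], "jaw": 0.3},
  {"xyz": [-21, -16.5, 8.1], "twist": [0, 0, 32], "jaw": 0.3},
  {"xyz": [-24.5, -19.3, 9.4], "twist": [0, 0, 37.3], "jaw": 0.3},
  {"xyz": [-28, -22, 10.8], "twist": [0, 0, 42.6], "jaw": 0.3},
  {"xyz": [-31.5, -24.8, 12.1], "twist": [0, 0, 48], "jaw": 0.3},
  {"xyz": [-35.2, -27.6, 13.5], "twist": [0, 0, 53.3], "jaw": 0.3},
])

```text
time_s: 1.13
tool_pos: [0.4368, 0.2646, 0.2841]
tool_rot: [180.0, -0.0, 105.7]
force: [0.7, 0.4, 0.7]
grip_width: 0.0612
grasp_force: 0.0
```

Emit:
servo_tool([
  {"xyz": [0, 0, 0], "twist": [0, 0, 0], "jaw": 0.3},
  {"xyz": [0, 0, 0], "twist": [0, 0, 0], "jaw": 0.3},
])

```text
time_s: 1.3
tool_pos: [0.4374, 0.2638, 0.2838]
tool_rot: [-179.9, 0.0, 105.7]
force: [-0.4, 1.1, 0.5]
grip_width: 0.0607
grasp_force: 0.0
```

```bash
python3 - <<'E'
from h import *
print(env.get_obs()["qpos"])
go([.463,.225,.206],[180,0,106])
c=env.read_camera("scene");cv2.imwrite("pics/s2.png",cv2.resize(c["img"][110:260,250:450],None,fx=4,fy=4)[:,:,::-1])
E
```

```text
[-47.79214019   7.01749031  14.6339494  111.60192103  -1.97924346
  61.68939241 -16.66822401]
xyz cm [-4.42  1.43  7.78] twist [-0.06  0.05 -0.35] dist 9.1
```

View pics/s2.png

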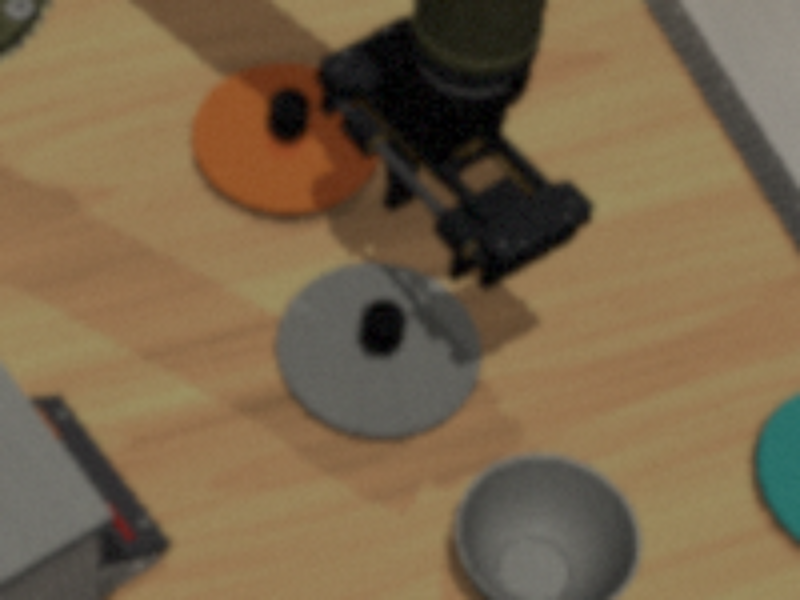

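The lid is untouched, with its knob at crop (382,327). The fingers straddle along world x, as planned. Moving over the knob and descending.

Emit:
servo_tool([
  {"xyz": [-2.2, 0.7, 0.5], "twist": [0, 0, 0], "jaw": 0.3},
  {"xyz": [-4.4, 1.4, 1.0], "twist": [0, 0, 0], "jaw": 0.3},
  {"xyz": [-4.4, 1.4, 2.5], "twist": [0, 0, 0], "jaw": 0.3},
  {"xyz": [-4.4, 1.4, 4], "twist": [0, 0, 0], "jaw": 0.3},
  {"xyz": [-4.4, 1.4, 5.5], "twist": [0, 0, 0], "jaw": 0.3},
  {"xyz": [-4.4, 1.4, 6.7], "twist": [0, 0, 0], "jaw": 0.3},
  {"xyz": [-4.4, 1.4, 7.4], "twist": [0, 0, 0], "jaw": 0.3},
  {"xyz": [-4.4, 1.4, 7.6], "twist": [0, 0, 0], "jaw": 0.3},
  {"xyz": [-4.4, 1.4, 7.6], "twist": [0, 0, 0], "jaw": 0.3},
])

```text
time_s: 2.1
tool_pos: [0.4615, 0.2287, 0.2081]
tool_rot: [-180.0, 0.0, 106.1]
force: [-0.2, 0.3, -0.3]
grip_width: 0.061
grasp_force: 0.0
```

```bash
python3 - <<'E'
from h import *
go([.463,.225,.206],[180,0,106])
c=env.read_camera("scene");cv2.imwrite("pics/s3.png",cv2.resize(c["img"][140:240,290:400],None,fx=5,fy=5)[:,:,::-1])
E
```

```text
xyz cm [-0.4   0.04  0.21] twist [-0.03  0.    0.05] dist 0.5
```

View pics/s3.png

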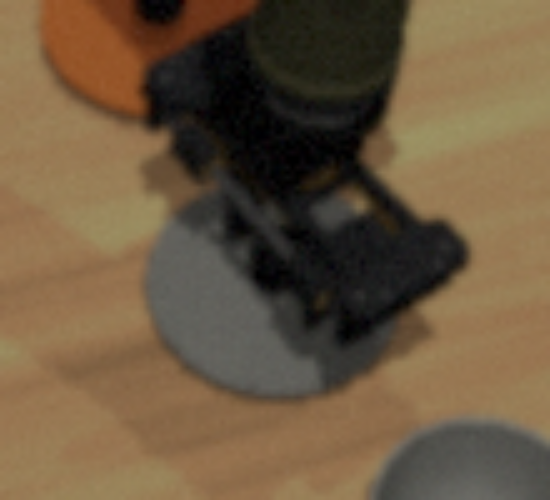

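The gripper straddles the knob, with no contact. A small centring shift, then close.

Emit:
servo_tool([
  {"xyz": [-0.4, 0, 0.15], "twist": [0, 0, 0], "jaw": 0.4},
  {"xyz": [-0.4, 0, 0.15], "twist": [0, 0, 0], "jaw": 0.5},
  {"xyz": [-0.4, 0, 0.15], "twist": [0, 0, 0], "jaw": 0.6},
  {"xyz": [-0.4, 0, 0.15], "twist": [0, 0, 0], "jaw": 0.7},
  {"xyz": [-0.4, 0, 0.15], "twist": [0, 0, 0], "jaw": 0.8},
  {"xyz": [-0.4, 0, 0.15], "twist": [0, 0, 0], "jaw": 0.9},
  {"xyz": [-0.4, 0, 0.15], "twist": [0, 0, 0], "jaw": 1},
  {"xyz": [-0.4, 0, 0.15], "twist": [0, 0, 0], "jaw": 1},
], newtons=25)

```text
time_s: 2.82
tool_pos: [0.4628, 0.2242, 0.207]
tool_rot: [-180.0, -0.0, 106.0]
force: [-1.7, -0.7, 4.1]
grip_width: 0.031
grasp_force: 25.0
```

Emit:
servo_tool([
  {"xyz": [0, 0, -0.6], "twist": [0, 0, 0], "jaw": 1},
  {"xyz": [0, 0, -2], "twist": [0, 0, 0], "jaw": 1},
  {"xyz": [0, 0, -4.5], "twist": [0, 0, 0], "jaw": 1},
  {"xyz": [0, 0, -7.5], "twist": [0, 0, 0], "jaw": 1},
  {"xyz": [0, 0, -10.5], "twist": [0, 0, 0], "jaw": 1},
  {"xyz": [0, 0, -13.5], "twist": [0, 0, 0], "jaw": 1},
  {"xyz": [0, 0, -16], "twist": [0, 0, 0], "jaw": 1},
  {"xyz": [0, 0, -18], "twist": [0, 0, 0], "jaw": 1},
  {"xyz": [0, 0, -19.2], "twist": [0, 0, 0], "jaw": 1},
  {"xyz": [0, 0, -19.5], "twist": [0, 0, 0], "jaw": 1},
])

```text
time_s: 3.65
tool_pos: [0.4634, 0.2243, 0.4041]
tool_rot: [179.8, -0.1, 106.0]
force: [-0.3, -0.4, -2.3]
grip_width: 0.0314
grasp_force: 25.0
```

```bash
python3 - <<'E'
from h import *
o=env.get_obs();print(o["tool_pos"],o["force"],o["grip_width"])
go([.543,-.1295,.405],[180,0,106])
E
```

```text
[0.46340054 0.22429297 0.40410526] [-0.29287074 -0.44242216 -2.34611872] 0.03138573349690237
xyz cm [-36.2   -2.08  -0.14] twist [ 0.23 -0.07 -0.03] dist 36.3
```

Emit:
servo_tool([
  {"xyz": [-1.2, -0.1, 0], "twist": [0, 0, 0], "jaw": 1},
  {"xyz": [-4, -0.2, 0], "twist": [0, 0, 0], "jaw": 1},
  {"xyz": [-7.6, -0.4, 0], "twist": [0, 0, 0], "jaw": 1},
  {"xyz": [-11.4, -0.6, 0], "twist": [0, 0, 0], "jaw": 1},
  {"xyz": [-15.2, -0.9, 0], "twist": [0, 0, 0], "jaw": 1},
  {"xyz": [-19, -1.1, 0], "twist": [0, 0, 0], "jaw": 1},
  {"xyz": [-22.8, -1.3, 0], "twist": [0, 0, 0], "jaw": 1},
  {"xyz": [-26.5, -1.5, 0], "twist": [0, 0, 0], "jaw": 1},
  {"xyz": [-29.5, -1.7, 0], "twist": [0, 0, 0], "jaw": 1},
  {"xyz": [-31, -1.8, 0], "twist": [0, 0, 0], "jaw": 1},
])

```text
time_s: 4.48
tool_pos: [0.5299, -0.0849, 0.4]
tool_rot: [-179.8, 0.1, 105.6]
force: [-0.7, -0.2, -1.3]
grip_width: 0.0317
grasp_force: 25.0
```

Emit:
servo_tool([
  {"xyz": [-1, -0.05, 0], "twist": [0, 0, 0], "jaw": 1},
  {"xyz": [-2.5, -0.1, 0], "twist": [0, 0, 0], "jaw": 1},
  {"xyz": [-4, -0.2, 0], "twist": [0, 0, 0], "jaw": 1},
  {"xyz": [-5, -0.25, 0], "twist": [0, 0, 0], "jaw": 1},
  {"xyz": [-5.2, -0.25, 0], "twist": [0, 0, 0], "jaw": 1},
  {"xyz": [-5.2, -0.25, 0], "twist": [0, 0, 0], "jaw": 1},
  {"xyz": [-5.2, -0.25, 0], "twist": [0, 0, 0], "jaw": 1},
])

```text
time_s: 5.07
tool_pos: [0.5428, -0.1285, 0.4012]
tool_rot: [-180.0, -0.1, 106.0]
force: [0.6, 1.6, -0.4]
grip_width: 0.0316
grasp_force: 25.0
```

```bash
python3 - <<'E'
from h import *
o=env.get_obs();print(o["tool_pos"],o["tool_rot"],o["grip_width"])
I=[]
for n,a in(("scene",(130,280,160,320)),("top",(120,250,260,400))):
    c=env.read_camera(n);I.append(cv2.resize(c["img"][a[0]:a[1],a[2]:a[3]],(390,400),interpolation=2))
    np.save(f"{n}1.npy",c,allow_pickle=True)
cv2.imwrite("pics/p4.png",np.hstack(I)[:,:,::-1])
E
```

```text
[ 0.54276261 -0.12847425  0.40123479] [-1.79954689e+02 -6.37456546e-02  1.06031924e+02] 0.031637484771570294
```

View pics/p4.png

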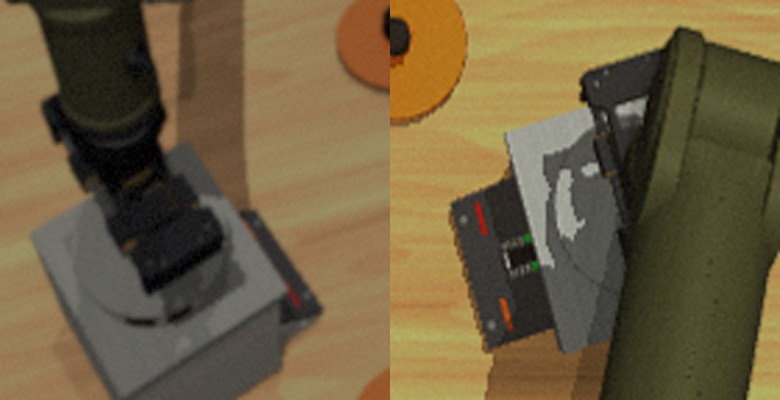

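The scene view (left) shows the lid level above the pot and roughly centred. The top view (right) shows the same, with the white line on the wheel at crop (505,255), below the green mark at (530,255). Comparing displacements, the lid is within about 1 mm of the pot axis, so I'll shift -0.1 cm in tool x and lower gently.

Emit:
servo_tool([
  {"xyz": [-0.1, 0, 0.6], "twist": [0, 0, 0], "jaw": 1},
  {"xyz": [-0.1, 0, 1.2], "twist": [0, 0, 0], "jaw": 1},
  {"xyz": [-0.1, 0, 1.8], "twist": [0, 0, 0], "jaw": 1},
  {"xyz": [-0.1, 0, 2.2], "twist": [0, 0, 0], "jaw": 1},
  {"xyz": [-0.1, 0, 2.5], "twist": [0, 0, 0], "jaw": 1},
  {"xyz": [-0.1, 0, 2.7], "twist": [0, 0, 0], "jaw": 1},
  {"xyz": [-0.1, 0, 2.8], "twist": [0, 0, 0], "jaw": 1},
  {"xyz": [-0.1, 0, 2.8], "twist": [0, 0, 0], "jaw": 1},
  {"xyz": [-0.1, 0, 2.8], "twist": [0, 0, 0], "jaw": 1},
])

```text
time_s: 5.92
tool_pos: [0.5432, -0.1305, 0.374]
tool_rot: [180.0, 0.0, 106.0]
force: [-1.3, 0.2, -1.6]
grip_width: 0.0313
grasp_force: 25.0
```

Emit:
servo_tool([
  {"xyz": [0, 0, 0.15], "twist": [0, 0, 0], "jaw": 1},
  {"xyz": [0, 0, 0.3], "twist": [0, 0, 0], "jaw": 1},
  {"xyz": [0, 0, 0.45], "twist": [0, 0, 0], "jaw": 1},
  {"xyz": [0, 0, 0.6], "twist": [0, 0, 0], "jaw": 1},
  {"xyz": [0, 0, 0.7], "twist": [0, 0, 0], "jaw": 1},
  {"xyz": [0, 0, 0.7], "twist": [0, 0, 0], "jaw": 1},
])

```text
time_s: 6.42
tool_pos: [0.543, -0.1304, 0.3665]
tool_rot: [-180.0, -0.0, 106.0]
force: [-0.6, -0.4, -1.8]
grip_width: 0.0316
grasp_force: 25.0
```

Emit:
servo_tool([
  {"xyz": [0, 0, 0.07], "twist": [0, 0, 0], "jaw": 1},
  {"xyz": [0, 0, 0.14], "twist": [0, 0, 0], "jaw": 1},
  {"xyz": [0, 0, 0.2], "twist": [0, 0, 0], "jaw": 1},
  {"xyz": [0, 0, 0.2], "twist": [0, 0, 0], "jaw": 1},
])

```text
time_s: 6.75
tool_pos: [0.5432, -0.1305, 0.3651]
tool_rot: [180.0, -0.0, 106.0]
force: [-0.0, -0.5, 0.0]
grip_width: 0.0317
grasp_force: 25.0
```

Emit:
servo_tool([
  {"xyz": [0, 0, 0.05], "twist": [0, 0, 0], "jaw": 1},
  {"xyz": [0, 0, 0.1], "twist": [0, 0, 0], "jaw": 1},
  {"xyz": [0, 0, 0.1], "twist": [0, 0, 0], "jaw": 1},
])

```text
time_s: 7.0
tool_pos: [0.5431, -0.1306, 0.365]
tool_rot: [180.0, -0.0, 106.0]
force: [-3.2, 0.9, 5.8]
grip_width: 0.0312
grasp_force: 25.0
```

The flange has seated, with 6 N of contact at the expected height. Opening and retreating.

Emit:
servo_tool([
  {"xyz": [0, 0, 0], "twist": [0, 0, 0], "jaw": 0.6},
  {"xyz": [0, 0, 0], "twist": [0, 0, 0], "jaw": 0.5},
  {"xyz": [0, 0, 0], "twist": [0, 0, 0], "jaw": 0.4},
  {"xyz": [0, 0, 0], "twist": [0, 0, 0], "jaw": 0.35},
  {"xyz": [0, 0, -0.5], "twist": [0, 0, 0], "jaw": 0.3},
  {"xyz": [0, 0, -2], "twist": [0, 0, 0], "jaw": 0.3},
  {"xyz": [0, 0, -4.5], "twist": [0, 0, 0], "jaw": 0.3},
  {"xyz": [0, 0, -7.5], "twist": [0, 0, 0], "jaw": 0.3},
  {"xyz": [0, 0, -8], "twist": [0, 0, 0], "jaw": 0.3},
  {"xyz": [0, 0, -8], "twist": [0, 0, 0], "jaw": 0.3},
])

```text
time_s: 7.83
tool_pos: [0.5436, -0.1309, 0.4465]
tool_rot: [179.7, 0.1, 106.0]
force: [-0.0, -0.6, -0.0]
grip_width: 0.0609
grasp_force: 0.0
```

```bash
python3 - <<'E'
from h import *
c=env.read_camera("scene")
cv2.imwrite("pics/s5.png",cv2.resize(c["img"][170:300,160:310],None,fx=5,fy=4.6,interpolation=2)[:,:,::-1])
# console pose in robot frame: pot at lid-seat TCP
pot=np.array([.5435,-.1303,0]);th=np.radians(-74.2);back=np.array([np.cos(th),np.sin(th),0]);up=np.array([0,0,1.])
s,co=np.sin(np.radians(35)),np.cos(np.radians(35))
zc=-back*s+up*co;xc=back*co+up*s;crown=pot-back*.106+up*(.062+.012*co)
R=Ro.from_matrix(np.c_[-xc,np.cross(zc,xc),-zc]);rpy=R.as_euler("xyz",degrees=True)
print("crown",crown,"xc",xc,"zc",zc,"rpy",rpy)
for cc in (c,): print(proj(cc,crown))
for name,dx,h in(("far",-.01,.12),("near",-.008,.01)):
    T=crown+dx*xc+(h+.182)*zc;print(name,T);go(T,rpy)
E
```

```text
crown [ 0.51463829 -0.02830489  0.07182982] xc [ 0.22303892 -0.78820284  0.57357644] zc [-0.15617353  0.55190557  0.81915204] rpy [-180.    35.   105.8]
(np.float64(262.2384444355887), np.float64(226.46913522949694))
far [0.4652435  0.14625262 0.31347798]
xyz cm [28.77  0.09 13.09] twist [  0.15 -34.97   0.13] dist 31.6
near [0.48286866 0.0839666  0.22451841]
xyz cm [22.3   0.06 21.99] twist [  0.15 -34.97   0.13] dist 31.3
```

View pics/s5.png

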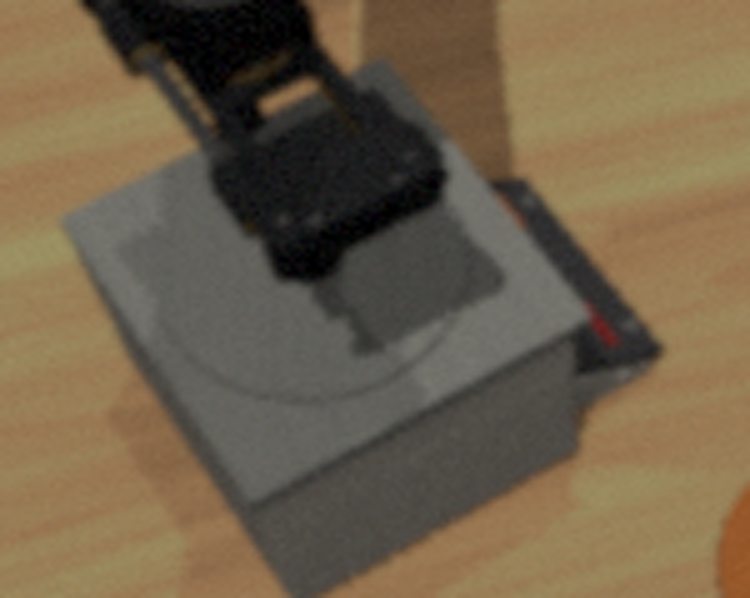

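The lid sits flat and centred in the pot, with an even flange outline around crop (330,320), and the gripper is clear. Closing the fingers and moving out to the front while tilting 35°.

Emit:
servo_tool([
  {"xyz": [2.5, 0, 0], "twist": [0, 0, 0], "jaw": 1},
  {"xyz": [6, 0, 0], "twist": [0, 0, 0], "jaw": 1},
  {"xyz": [10, 0, 0], "twist": [0, -4, 0], "jaw": 1},
  {"xyz": [14, 0, 0], "twist": [0, -9, 0], "jaw": 1},
  {"xyz": [18, 0, 0], "twist": [0, -14, 0], "jaw": 1},
  {"xyz": [22, 0, 0], "twist": [0, -19, 0], "jaw": 1},
  {"xyz": [25.5, 0, 0.5], "twist": [0, -25, 0], "jaw": 1},
  {"xyz": [28, 0, 1.5], "twist": [0, -31, 0], "jaw": 1},
  {"xyz": [28.8, 0.1, 3], "twist": [0, -35, 0], "jaw": 1},
  {"xyz": [28.8, 0.1, 4], "twist": [0, -35, 0], "jaw": 1},
])

```text
time_s: 8.72
tool_pos: [0.4629, 0.1508, 0.4001]
tool_rot: [-179.6, 35.2, 106.7]
force: [-0.7, 0.2, -0.4]
grip_width: 0.004
grasp_force: 0.0
```

Emit:
servo_tool([
  {"xyz": [0, 0, 0], "twist": [0, 0, 0], "jaw": 1},
])

```text
time_s: 8.8
tool_pos: [0.4638, 0.1468, 0.4]
tool_rot: [-179.5, 35.0, 106.4]
force: [-0.5, 0.2, -0.2]
grip_width: 0.0018
grasp_force: 0.0
```

```bash
python3 - <<'E'
from h import *
o=env.get_obs();print(o["tool_pos"],o["tool_rot"],o["qpos"].round(1))
xc=np.array([ .22303892,-.78820284,.57357644]);zc=np.array([-.15617353,.55190557,.81915204]);crown=np.array([.5146,-.0283,.0718])
for name,dx,h in(("far",-.006,.12),("near",-.006,.01)):
    go(crown+dx*xc+(h+.182)*zc,[180,35,105.8])
c=env.read_camera("top");print("crown top px",proj(c,crown))
t=c["img"];cv2.imwrite("pics/t6.png",cv2.resize(t[150:250,270:350],None,fx=7,fy=6,interpolation=2)[:,:,::-1])
print("knob dir",onplane(c,306.5,202.3,.072))
E
```

```text
[0.46376773 0.14682066 0.39998236] [-179.49656976   35.02406165  106.35836777] [-46.    1.5  13.3 107.3  33.1  84.1 -23.7]
xyz cm [4.49 0.18 7.14] twist [-0.18  0.03  0.46] dist 8.4
xyz cm [ 4.49  0.22 18.14] twist [-0.18  0.03  0.46] dist 18.7
crown top px (np.float64(305.1131208016898), np.float64(202.5695484745102))
knob dir [ 0.51530489 -0.03206498  0.072     ]
```

View pics/t6.png

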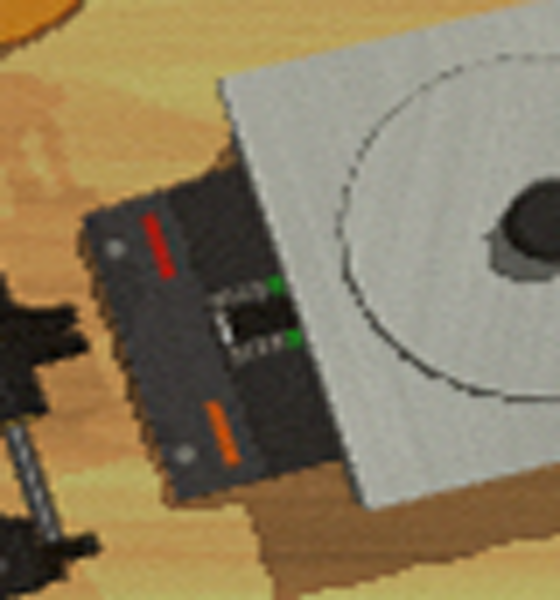

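The seated lid is concentric and level. The white line is at crop (223,325), well below the green marks at about (287,312). I'll work out the starting click and hover over the wheel.

Emit:
servo_tool([
  {"xyz": [1, 0.05, 2.5], "twist": [0, 0, 0.1], "jaw": 1},
  {"xyz": [2, 0.1, 5.5], "twist": [0, 0, 0.2], "jaw": 1},
  {"xyz": [3, 0.1, 8.5], "twist": [0, 0, 0.4], "jaw": 1},
  {"xyz": [4, 0.1, 11.5], "twist": [0, 0, 0.4], "jaw": 1},
  {"xyz": [4.5, 0.1, 14], "twist": [0, 0, 0.4], "jaw": 1},
  {"xyz": [4.5, 0.1, 16], "twist": [0, 0, 0.4], "jaw": 1},
  {"xyz": [4.5, 0.1, 17.2], "twist": [0, 0, 0.4], "jaw": 1},
  {"xyz": [4.5, 0.1, 17.6], "twist": [0, 0, 0.4], "jaw": 1},
  {"xyz": [4.5, 0.1, 17.6], "twist": [0, 0, 0.4], "jaw": 1},
], newtons=20)

```text
time_s: 9.6
tool_pos: [0.4838, 0.0829, 0.234]
tool_rot: [179.7, 35.0, 105.2]
force: [1.1, 0.5, -0.2]
grip_width: 0.0004
grasp_force: 0.0
```

```bash
cat >> h.py <<'E'
xc=np.array([ .22303892,-.78820284,.57357644]);zc=np.array([-.15617353,.55190557,.81915204]);crown=np.array([.5146,-.0283,.0718])
def tip():
    o=env.get_obs();R=Rt(o["tool_rot"]).as_matrix();t=np.array(o["tool_pos"])+.182*R[:,2]-crown
    y=np.cross(zc,xc);print("t",o["time_s"],"tip in console mm x,y,z",(1000*np.array([t@xc,t@y,t@zc])).round(1),"F x,z",(np.array(o["force"])@xc).round(1),(np.array(o["force"])@zc).round(1),"rot",np.round(o["tool_rot"],1))
E
python3 - <<'E'
from h import *
tip();print(env.get_obs()["qpos"].round(1))
c=env.read_camera("top")
for k in range(7):
    f=k*.2793-.838;print(k,np.round(proj(c,crown+.028*np.sin(f)*xc+.028*(np.cos(f)-1)*zc),1))
y=np.cross(zc,xc);f=1.396-.838
print("green cheeks",[np.round(proj(c,crown+s*.011*y+.0245*np.sin(f)*xc+(.0245*np.cos(f)-.028)*zc),1) for s in(-1,1)])
E
```

```text
t 9.6 tip in console mm x,y,z [-1.5  0.5 17.1] F x,z -0.2 -0.0 rot [179.7  35.  105.2]
[-41.1  11.3  17.1 118.2  36.   62.1 -29.3]
0 [300.6 204.4]
1 [301.5 203.9]
2 [303.  203.3]
3 [305.1 202.6]
4 [307.6 201.8]
5 [310.4 200.9]
6 [313.1 200.2]
green cheeks [array([311.5, 204.9]), array([309.2, 197.1])]
```

Line reads as click 1 (0.279), so there are four clicks to go. Backing down the slope a little, then creeping to contact.

Emit:
servo_tool([
  {"xyz": [0.6, -0.1, 0.4], "twist": [0, 0, 0], "jaw": 1},
  {"xyz": [0.6, -0.1, 0.8], "twist": [0, 0, 0], "jaw": 1},
  {"xyz": [0.6, -0.1, 1.1], "twist": [0, 0, 0], "jaw": 1},
  {"xyz": [0.6, -0.1, 1.3], "twist": [0, 0, 0], "jaw": 1},
  {"xyz": [0.6, -0.1, 1.4], "twist": [0, 0, 0], "jaw": 1},
  {"xyz": [0.6, -0.1, 1.4], "twist": [0, 0, 0], "jaw": 1},
])

```text
time_s: 10.15
tool_pos: [0.4833, 0.082, 0.2188]
tool_rot: [179.7, 35.0, 105.5]
force: [0.1, -0.9, 0.1]
grip_width: 0.0006
grasp_force: 0.0
```

```bash
python3 -c "from h import *;tip()"
```

```text
t 10.15 tip in console mm x,y,z [-9.6  0.2  4.2] F x,z 0.8 -0.4 rot [179.7  35.  105.5]
```

Emit:
servo_tool([
  {"xyz": [-0.25, -0.1, 0.15], "twist": [0, 0, 0], "jaw": 1},
  {"xyz": [-0.25, -0.1, 0.3], "twist": [0, 0, 0], "jaw": 1},
  {"xyz": [-0.25, -0.1, 0.38], "twist": [0, 0, 0], "jaw": 1},
  {"xyz": [-0.25, -0.1, 0.38], "twist": [0, 0, 0], "jaw": 1},
])

```text
time_s: 10.48
tool_pos: [0.4836, 0.078, 0.2176]
tool_rot: [179.7, 35.0, 105.5]
force: [-1.7, 0.9, 4.0]
grip_width: 0.0007
grasp_force: 1.8
```

```bash
python3 -c "from h import *;tip()"
```

```text
t 10.4833 tip in console mm x,y,z [-7.1 -0.6  0.9] F x,z 1.2 4.0 rot [179.7  35.  105.5]
```

Contact at 4 N. Rolling upwards.

Emit:
servo_tool([
  {"xyz": [-0.15, 0, 0.03], "twist": [0, 0, 0], "jaw": 1},
  {"xyz": [-0.3, 0, 0.03], "twist": [0, 0, 0], "jaw": 1},
  {"xyz": [-0.45, 0, 0.03], "twist": [0, 0, 0], "jaw": 1},
  {"xyz": [-0.6, 0, 0.03], "twist": [0, 0, 0], "jaw": 1},
  {"xyz": [-0.75, 0, 0.03], "twist": [0, 0, 0], "jaw": 1},
  {"xyz": [-0.8, 0, 0.03], "twist": [0, 0, 0], "jaw": 1},
  {"xyz": [-0.8, 0, 0.03], "twist": [0, 0, 0], "jaw": 1},
])

```text
time_s: 11.07
tool_pos: [0.4855, 0.0715, 0.2222]
tool_rot: [179.7, 35.0, 105.5]
force: [-3.3, 3.5, 5.6]
grip_width: 0.0003
grasp_force: 3.8
```

```bash
python3 -c "from h import *;tip()"
```

```text
t 11.0667 tip in console mm x,y,z [ 1.1 -0.4  0.8] F x,z -0.3 7.0 rot [179.7  35.  105.5]
```

Emit:
servo_tool([
  {"xyz": [-0.15, 0, -0.02], "twist": [0, 0, 0], "jaw": 1},
  {"xyz": [-0.3, 0, -0.02], "twist": [0, 0, 0], "jaw": 1},
  {"xyz": [-0.45, 0, -0.02], "twist": [0, 0, 0], "jaw": 1},
  {"xyz": [-0.6, 0, -0.02], "twist": [0, 0, 0], "jaw": 1},
  {"xyz": [-0.75, 0, -0.02], "twist": [0, 0, 0], "jaw": 1},
  {"xyz": [-0.75, 0, -0.02], "twist": [0, 0, 0], "jaw": 1},
])

```text
time_s: 11.57
tool_pos: [0.4874, 0.065, 0.2266]
tool_rot: [179.6, 35.0, 105.4]
force: [-0.2, 2.2, 4.0]
grip_width: 0.0004
grasp_force: 2.9
```

```bash
python3 -c "from h import *;tip()"
```

```text
t 11.5667 tip in console mm x,y,z [ 9.2 -0.3  0.5] F x,z 0.5 4.6 rot [179.6  35.  105.4]
```

Emit:
servo_tool([
  {"xyz": [0, 0, -1], "twist": [0, 0, 0], "jaw": 1},
  {"xyz": [0.4, 0, -3], "twist": [0, 0, 0], "jaw": 1},
  {"xyz": [0.8, 0, -6.5], "twist": [0, 0, 0], "jaw": 1},
  {"xyz": [1.2, 0, -10], "twist": [0, 0, 0], "jaw": 1},
  {"xyz": [1.6, 0, -13.5], "twist": [0, 0, 0], "jaw": 1},
  {"xyz": [1.6, 0, -15], "twist": [0, 0, 0], "jaw": 1},
  {"xyz": [1.6, 0, -15], "twist": [0, 0, 0], "jaw": 1},
])

```text
time_s: 12.15
tool_pos: [0.4599, 0.1636, 0.3427]
tool_rot: [179.4, 34.9, 105.5]
force: [0.1, -0.7, -0.3]
grip_width: 0.0004
grasp_force: 0.0
```

```bash
python3 - <<'E'
from h import *
tip()
c=env.read_camera("top");t=c["img"]
cv2.imwrite("pics/t7.png",cv2.resize(t[185:220,290:330],None,fx=16,fy=16,interpolation=2)[:,:,::-1])
E
```

```text
t 12.15 tip in console mm x,y,z [ -8.5   1.2 154.4] F x,z 0.3 -0.7 rot [179.4  34.9 105.5]
```

View pics/t7.png

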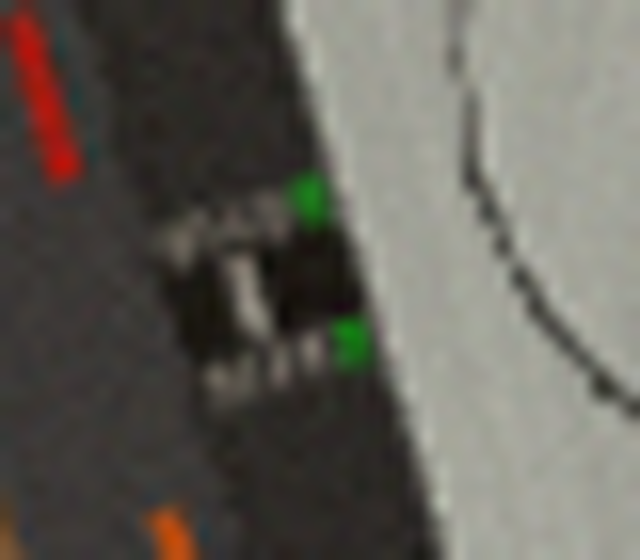

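White line is at crop (248,293), px (305.5,203.3): that is click 3, the crown, so two more are needed. The green marks are at crop (310,200) and (350,343). Going back for the second stroke.

Emit:
servo_tool([
  {"xyz": [-0.1, -0.1, 3], "twist": [0, 0, 0], "jaw": 1},
  {"xyz": [-0.1, -0.1, 6.5], "twist": [0, 0, 0], "jaw": 1},
  {"xyz": [-0.1, -0.1, 10], "twist": [0, 0, 0], "jaw": 1},
  {"xyz": [-0.1, -0.1, 12.5], "twist": [0, 0, 0], "jaw": 1},
  {"xyz": [-0.1, -0.1, 14], "twist": [0, 0, 0], "jaw": 1},
  {"xyz": [-0.1, -0.1, 14.9], "twist": [0, 0, 0], "jaw": 1},
  {"xyz": [-0.1, -0.1, 14.9], "twist": [0, 0, 0], "jaw": 1},
  {"xyz": [-0.1, -0.1, 14.9], "twist": [0, 0, 0], "jaw": 1},
])

```text
time_s: 12.87
tool_pos: [0.4803, 0.0766, 0.2173]
tool_rot: [-179.8, 35.1, 105.5]
force: [-9.8, 4.2, 9.3]
grip_width: 0.0004
grasp_force: 5.9
```

```bash
python3 -c "from h import *;tip()"
```

```text
t 12.8667 tip in console mm x,y,z [-6.7 -5.6  0.4] F x,z -0.2 11.4 rot [-179.8   35.1  105.5]
```

It landed a little deep and 5 mm to the side. Lifting slightly, recentring and touching again.

Emit:
servo_tool([
  {"xyz": [0, 0, -0.4], "twist": [0, 0, 0], "jaw": 1},
  {"xyz": [0, 0.3, -0.5], "twist": [0, 0, 0], "jaw": 1},
  {"xyz": [0, 0.4, -0.5], "twist": [0, 0, 0], "jaw": 1},
  {"xyz": [0, 0.4, -0.5], "twist": [0, 0, 0], "jaw": 1},
])

```text
time_s: 13.2
tool_pos: [0.486, 0.0811, 0.2222]
tool_rot: [179.7, 35.0, 105.5]
force: [-0.8, 0.1, 0.7]
grip_width: 0.0005
grasp_force: 0.0
```

```bash
python3 -c "from h import *;tip()"
```

```text
t 13.2 tip in console mm x,y,z [-6.3  2.6  6.1] F x,z 0.1 0.8 rot [179.7  35.  105.5]
```

Emit:
servo_tool([
  {"xyz": [0.05, -0.3, 0.2], "twist": [0, 0, 0], "jaw": 1},
  {"xyz": [0.05, -0.3, 0.35], "twist": [0, 0, 0], "jaw": 1},
  {"xyz": [0.05, -0.3, 0.45], "twist": [0, 0, 0], "jaw": 1},
  {"xyz": [0.05, -0.3, 0.5], "twist": [0, 0, 0], "jaw": 1},
  {"xyz": [0.05, -0.3, 0.5], "twist": [0, 0, 0], "jaw": 1},
])

```text
time_s: 13.62
tool_pos: [0.4833, 0.0782, 0.2178]
tool_rot: [179.7, 35.0, 105.5]
force: [0.4, 0.1, 0.8]
grip_width: 0.0008
grasp_force: 0.1
```

```bash
python3 -c "from h import *;tip()"
```

```text
t 13.6167 tip in console mm x,y,z [-7.1 -1.   1.3] F x,z 0.4 0.7 rot [179.7  35.  105.5]
```

Emit:
servo_tool([
  {"xyz": [0, 0, 0.06], "twist": [0, 0, 0], "jaw": 1},
  {"xyz": [0, 0, 0.08], "twist": [0, 0, 0], "jaw": 1},
  {"xyz": [-0.15, 0, 0.08], "twist": [0, 0, 0], "jaw": 1},
  {"xyz": [-0.3, 0, 0.08], "twist": [0, 0, 0], "jaw": 1},
  {"xyz": [-0.45, 0, 0.08], "twist": [0, 0, 0], "jaw": 1},
  {"xyz": [-0.6, 0, 0.08], "twist": [0, 0, 0], "jaw": 1},
  {"xyz": [-0.75, 0, 0.08], "twist": [0, 0, 0], "jaw": 1},
  {"xyz": [-0.8, 0, 0.08], "twist": [0, 0, 0], "jaw": 1},
  {"xyz": [-0.8, 0, 0.08], "twist": [0, 0, 0], "jaw": 1},
])

```text
time_s: 14.37
tool_pos: [0.4854, 0.0715, 0.2222]
tool_rot: [179.7, 35.0, 105.5]
force: [-2.1, 3.0, 4.2]
grip_width: 0.0007
grasp_force: 2.9
```

```bash
python3 -c "from h import *;tip()"
```

```text
t 14.3667 tip in console mm x,y,z [ 1.  -0.5  0.9] F x,z -0.4 5.4 rot [179.7  35.  105.5]
```

Emit:
servo_tool([
  {"xyz": [-0.15, 0, -0.01], "twist": [0, 0, 0], "jaw": 1},
  {"xyz": [-0.3, 0, -0.01], "twist": [0, 0, 0], "jaw": 1},
  {"xyz": [-0.45, 0, -0.01], "twist": [0, 0, 0], "jaw": 1},
  {"xyz": [-0.6, 0, -0.01], "twist": [0, 0, 0], "jaw": 1},
  {"xyz": [-0.74, 0, -0.01], "twist": [0, 0, 0], "jaw": 1},
  {"xyz": [-0.74, 0, -0.01], "twist": [0, 0, 0], "jaw": 1},
])

```text
time_s: 14.87
tool_pos: [0.4872, 0.0652, 0.2265]
tool_rot: [179.7, 35.0, 105.4]
force: [-0.4, 2.7, 2.9]
grip_width: 0.0005
grasp_force: 1.9
```

Emit:
servo_tool([
  {"xyz": [0, 0, -1], "twist": [0, 0, 0], "jaw": 1},
  {"xyz": [0.4, 0, -3], "twist": [0, 0, 0], "jaw": 1},
  {"xyz": [0.8, 0, -6.5], "twist": [0, 0, 0], "jaw": 1},
  {"xyz": [1.2, 0, -10], "twist": [0, 0, 0], "jaw": 1},
  {"xyz": [1.6, 0, -13.5], "twist": [0, 0, 0], "jaw": 1},
  {"xyz": [1.6, 0, -15], "twist": [0, 0, 0], "jaw": 1},
  {"xyz": [1.6, 0, -15], "twist": [0, 0, 0], "jaw": 1},
])

```text
time_s: 15.45
tool_pos: [0.4598, 0.1642, 0.3431]
tool_rot: [179.3, 34.8, 105.5]
force: [0.8, -0.5, 1.1]
grip_width: 0.0004
grasp_force: 0.0
```

```bash
python3 - <<'E'
from h import *
tip()
c=env.read_camera("top");t=c["img"];s=env.read_camera("scene")["img"]
a=cv2.resize(t[185:220,290:325],(400,400),interpolation=2);b=cv2.resize(s[170:300,160:310],(400,400),interpolation=2)
cv2.imwrite("pics/t8.png",np.hstack([a,b])[:,:,::-1])
E
```

```text
t 15.45 tip in console mm x,y,z [ -8.8   1.3 155. ] F x,z 1.2 0.5 rot [179.3  34.8 105.5]
```

View pics/t8.png

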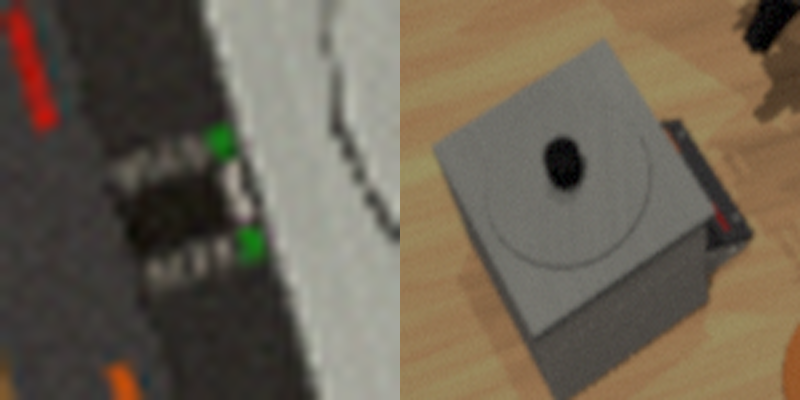

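The white line at crop (240,190) lies between the two green marks at (220,142) and (252,245). That is px 311.0, which matches click 5. On the right, the lid is seated level, and the robot is clear of everything.

```bash
python3 -c "from cell import env;print(env.sign_off())"
```

```text
the job is handed in; nothing more can be done
None
```

The job is handed in after about 15.5 s of robot time: the lid is level on the pot and released, the wheel's white line rests opposite the green mark, and the can, jar and bowl were not touched.

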